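# Third hand at the drilling jig: hold a primed lug bracket against the fence

### The arm

A 6-joint arm with a two-finger parallel gripper is mounted at the origin on the work surface. World frame = base frame: x ahead of the robot, y to its left, z up, the work surface at z = 0. Lengths are in mm, angles in rad, forces in N, time in s.
With the tool pointing down it reaches from about 350 to 875 mm from the base axis. Payload 4.2 kg.
Tool frame: the origin (TCP) lies between the finger pads, 19 mm behind the fingertips; this is the grasp point; z points along the fingers, y is the direction in which the jaws open and shut (so a half turn about z gives the same grasp; the last joint's range is limited). The gripper opens to 85 mm and grips with 20 to 120 N. Pads are 22 mm wide; open, the fingers measure 114 mm over their backs; the gripper's body (76 mm by 85 mm) begins 54 mm behind the grasp point. The pads swing forward as they close: fully open they stand 13 mm farther back than shut.
Start: joints at [-1.008, 0.385, 0.008, 0, -1.194, -0.259], TCP at [186.983, -596.353, 250.012] pointing down, gripper open.
Joint ranges: [-3.14, 3.14], [-1.21, 2.06], [-1.07, 1.41], [-3.16, 2.05], [-2.99, -0.16], [-3.1, 3.1]. Speed limits (rad/s): [2.79, 2.79, 3.14, 3.14, 3.14, 3.14].

### API

Orientations are given as a unit quaternion [x, y, z, w].
In Python, from bench import read_state, get_image, job_done, search_frame, regions_of gives the robot as it stands.
- The arm moves only by the tool servo_tool, never from a script. Its arguments are lists of equal length, an entry for each row: "turn": the turn, a rotation vector about the world's x, y, z in rad, a list of three; "dp": the shift along the world's x, y, z in m, a list of three; "fingers": the finger opening in m, from 0 to 0.0854. In form: {"turn": [[rx, ry, rz], ...], "dp": [[tx, ty, tz], ...], "fingers": [fingers, ...]}. A call has exactly 5 rows; each row shifts and turns the pose as measured when the row begins; what a row does not reach is not made up. A row lasts 1/8 s, in which the tool goes at most 62.5 mm and 10.7 degrees, less where a joint would pass 70% of its speed; a pose out of reach is approached as far as the arm can. A call is refused whole if a number of a shift passes 0.0625 or a number of a turn 0.188, either way. A call with a gripper value outside its range is refused whole. The fingers move at their own pace and stop on an object; the grip force is fixed at half the most. Time passes only in rows, so rows that do not move let the fingers close, or fill a call up. It gives the time, the measured TCP pose, the force and the opening at its end, in the units of the state.
- read_state(): the state, without advancing time (a new reading comes with each control period).
- get_image(name): name is "scene" or "side" or "wrist"; returns a dict with "img" (420x560x3 uint8, red, green, blue), "vfov" (degrees; the focal length in pixels is half the picture's height over the tangent of half this angle, whatever the lens; pixels are square), "cx", "cy" (the principal point, pixels), "world_from_camera" (4x4, takes a point from camera to world coordinates); the wrist camera has in their place "mount" (4x4, takes a point from camera to tool coordinates, whose origin is the TCP and whose axes are the flange's). Camera axes: x right, y down, z forward; pixel columns grow to the right and rows downward; lengths in mm; the calibration is good to about 2 mm. A picture is of the moment at which its call begins: read the wrist's pose just before it. There is no depth.
- job_done(): hands the job in, once; it reports no verdict.
Trained networks look in the newest picture that a camera, given by its name, has taken for a name from the list of things; names that differ only in an ending like _2 or _b are one class to them, and where a whole thing is asked for, a point or a joint stands for the part that bears it (a point fixed in the world has none). Each returns a list of dicts, best first, with "score" (0 to 1); they miss things now and then, are a little off and sometimes report something else, mostly with a low value. They report only what shows in the picture. A call takes as long as a camera call. They do not tell look-alikes from the thing itself.
- search_frame(query, camera): "box" ([left, top, width, height] in pixels, round what is visible of it).
- regions_of(query, camera): "region" (420x560 bool, what is visible of it) and "box" ([left, top, width, height] in pixels, round what is visible of it).
The state is a dict: "clock": time; "joints": joint angles; "joint_vel": joint speeds; "joint_efforts": joint torques, N m; "position": TCP position; "ee_rot": TCP orientation; "contact_force": force on the tool from outside, world axes, zero at the start; "wrist_torque": the same for the moment, N m; "gripper_width": finger opening in mm.
Only numpy, scipy, OpenCV 4.12 (cv2) and the standard library are available. Lean on these libraries where they do the work, as an engineer would, in place of code of your own. Each camera call takes 0.05 s, during which the arm holds its last target. There are 200 camera calls.

### The job

Be the third hand at the drilling jig: pick up the lug bracket, gripping it lightly because its primer is still soft (squeeze it with no more than about 20 N), and set it flat on the jig's panel in the corner of fence and stop block, the long side of its foot against the fence and its end up against the stop block, without knocking it into them. Then press it against the fence with a steady push of about 10 N for at least three seconds and finish like that, still holding it pressed there, so that a colleague can drill and pin it. Leave the other things on the bench where they are.

Things in the scene. Friction and masses are not known exactly. Their poses are not given: they have to be found in the camera images.
- bracket: The part: dull green primed aluminium bracket, about 170 g. Foot 64 (x) x 80 (y) x 8 mm; on it one upright lug, 12 mm thick (x), 44 mm wide (y), rounded top 52 mm above the underside, cross hole. Origin: underside, below the lug's middle. The foot reaches 42 mm to +x (toe, long side), 22 mm to -x (heel), 40 mm to +y and -y. Starts flat on the bench, toe (+x) away from the robot within 35 degrees.
- bracket_lug (a point): Middle of the bracket's lug, 38 mm above the underside: a good TCP place for a grip from above across the 12 mm thickness (fingers closing along the bracket's x). Axes as the bracket's. The lug narrows in a half circle of radius 22 mm from 30 mm above the underside upwards.
- bracket_toe (a point): Middle of the toe edge of the bracket's foot, on the underside. This edge goes against the fence. Axes as the bracket's.
- bracket_end (a point): Middle of the +y end of the bracket's foot, on the underside. This end goes against the stop block. Axes as the bracket's.
- jig: Drilling jig, fixed: plywood base 260 (x) x 270 (y) x 18 mm under a 3 mm primed panel; the panel's top is 21 mm above the bench. Two toggle clamps on the near edge, up to 75 mm above the bench, reach to x = -36 mm. Origin: under the base's middle, on the bench; x points from the clamps to the fence, y along the fence, z up.
- fence: Steel angle 260 mm long screwed to the far (+x) side of the jig; rigid. Its upright face, turned to the jig's -x, stands 80 mm to +x of the jig's origin and rises 27 mm above the panel. Origin: foot of the middle of that face, 18 mm above the bench; axes as the jig's. Bearing down on the bracket makes its foot drag on the panel (friction about 0.6) and takes from the push on the fence.
- fence_face (a point): Middle of the fence's face at the level of the panel's top. Axes as the jig's: x points into the fence.
- stop: Aluminium stop block clamped over the fence, 28 mm wide (y), standing on the panel, reaching 40 mm from the fence face to -x, 35 mm high; rigid. Set at a different place along the fence each time. Origin: on the panel's top, in the corner where its -y face meets the fence face; axes as the jig's. The bracket's +y end goes against its -y face.
- doubler: Bystander: flat primed plate 60 x 90 x 6 mm with a hole in the middle. Origin under its middle.
- channel: Bystander: primed U channel 40 x 105 mm, 24 mm high, open upwards. Origin under its middle.
- spoon: Bystander: stirring spoon with a wooden handle, lying to the left of the jig.
- brush: Bystander: paint brush lying between the jig and the paint tin.
- cup: Bystander: open steel mixing cup, 74 mm across, 75 mm high.
- tin: Bystander: paint tin, 106 mm across, 122 mm high.
There are look-alikes about, which are no part of the job. Leave any orange, purple or red look-alike of the bracket alone.

How it is judged:
By the outcome, as a careful person would: the job done as asked, in the order asked, and still so for the second after the job is handed in, while the arm keeps its last pose, push and grip.
It also fails if it takes over 69 s, if anything falls off the work surface, if the arm or the gripper's body presses on something with over 40 N, if the wrist force passes 120 N, or if a joint passes its speed limit or range.

## Working session

There is one attempt and no reset: what is moved stays moved. The work goes in short steps, Python scripts to look and compute and a tool call to move; the robot and the scene stay as the last step left them, time stands still between calls to the robot, and variables do not carry over. Pictures are saved under pics/ and viewed, about 8 in all and at most 12, crops included, and the job is handed in when it is done.

Besides the shell and the picture viewer there is one more tool, called by a JSON object that holds its "fn" and its "kwargs". servo_tool: Moves the arm, as the interface text tells. Its arguments: {"type":"object","properties":{"turn":{"type":"array","items":{"type":"array","items":{"type":"number"}}},"dp":{"type":"array","items":{"type":"array","items":{"type":"number"}}},"fingers":{"type":"array","items":{"type":"number"}}},"required":["turn","dp","fingers"]}

```bash
mkdir -p pics; ls; python3 - <<'E'
from bench import *
import cv2,numpy as np
s=read_state();print({k:np.round(v,3).tolist() for k,v in s.items()})
for c in["scene","side","wrist"]:
    g=get_image(c);cv2.imwrite(f"pics/{c}0.png",g["img"][:,:,::-1])
    print(c,g["vfov"],g["cx"],g["cy"],np.round(g.get("world_from_camera",g.get("mount")),3).tolist())
    for n in["bracket","jig","fence","stop"]:
        print(n,[(np.round(d["box"]).tolist(),round(d["score"],2)) for d in search_frame(n,c)][:5])
a=cv2.imread("pics/scene0.png");b=cv2.imread("pics/side0.png")
E
```

```text
pics
{'clock': 0.0, 'joints': [-1.008, 0.386, 0.007, -0.001, -1.194, -0.259], 'joint_vel': [0.002, -0.001, -0.001, -0.0, 0.002, -0.001], 'joint_efforts': [-0.0, -39.228, 18.84, 4.186, -0.005, 0.0], 'position': [186.83, -595.851, 248.899], 'ee_rot': [-0.151, 0.989, 0.001, -0.0], 'contact_force': [-0.82, -0.506, -0.402], 'wrist_torque': [0.037, 0.033, 0.025], 'gripper_width': 85.408}
scene 54.698655980550896 274.76437641280825 208.9686934119 [[-0.845, 0.351, -0.403, 996.607], [0.534, 0.563, -0.63, 685.55], [0.005, -0.748, -0.664, 786.48], [0.0, 0.0, 0.0, 1.0]]
bracket [([306.0, 180.0, 30.0, 21.0], 0.96), ([169.0, 145.0, 26.0, 22.0], 0.92), ([250.0, 172.0, 33.0, 26.0], 0.64), ([265.0, 131.0, 28.0, 22.0], 0.52)]
jig [([231.0, 198.0, 150.0, 133.0], 0.73), ([249.0, 172.0, 33.0, 22.0], 0.62)]
fence [([236.0, 238.0, 72.0, 77.0], 0.98)]
stop [([279.0, 277.0, 35.0, 24.0], 0.8), ([251.0, 171.0, 32.0, 28.0], 0.72)]
side 48.60303737239181 277.30531953445234 207.63070665963124 [[-0.797, -0.435, 0.419, -69.749], [-0.604, 0.55, -0.577, 831.439], [0.021, -0.713, -0.701, 1071.887], [0.0, 0.0, 0.0, 1.0]]
bracket [([314.0, 226.0, 30.0, 22.0], 0.94), ([303.0, 190.0, 22.0, 22.0], 0.79), ([310.0, 131.0, 24.0, 18.0], 0.65), ([369.0, 179.0, 29.0, 22.0], 0.53), ([178.0, 200.0, 66.0, 56.0], 0.37)]
jig [([172.0, 198.0, 127.0, 95.0], 0.84)]
fence [([180.0, 204.0, 61.0, 52.0], 0.89)]
stop [([181.0, 230.0, 28.0, 27.0], 0.68)]
wrist 60.15329287193478 280.2861659173767 201.32808654938083 [[-0.001, -0.964, -0.266, 67.309], [1.0, -0.001, -0.0, -0.812], [-0.0, -0.266, 0.964, -125.144], [0.0, 0.0, 0.0, 1.0]]
bracket []
jig []
fence []
stop []
```

```bash
python3 - <<'E'
import cv2,numpy as np
a=cv2.imread("pics/scene0.png")[110:350,150:410];b=cv2.imread("pics/side0.png")[110:320,150:420]
a=cv2.resize(a,None,fx=1.5,fy=1.5,interpolation=3) 
a=cv2.resize(a,(390,360));b=cv2.resize(b,(405,315))
c=np.zeros((360,795,3),np.uint8);c[:,:390]=a;c[:315,390:]=b
cv2.imwrite("pics/c1.png",c)
E
```

```text
(no output)
```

View pics/c1.png

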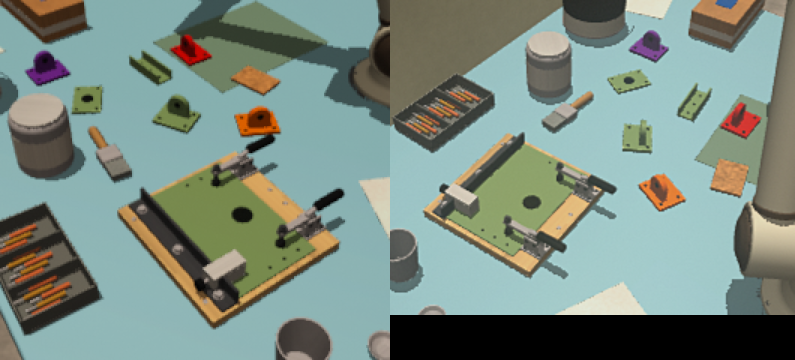

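Candidates for the bracket (scene px): green (266,185), orange (321,190), purple (182,156) and red (279,142). By its colour the green one is the part, and it is at (314,201) in the side view. The doubler (208,176) and channel (250,155) are also green but have no lug.

```bash
cat > h.py <<'E'
from bench import *
import cv2,numpy as np
from scipy.spatial.transform import Rotation as R
def cam(c):
    s=read_state();g=get_image(c);f=210/np.tan(np.radians(g["vfov"]/2))
    if c=="wrist":
        T=np.eye(4);T[:3,:3]=R.from_quat(s["ee_rot"]).as_matrix();T[:3,3]=s["position"];T=T@g["mount"]
    else: T=np.array(g["world_from_camera"])
    return g["img"],f,g["cx"],g["cy"],T
def onz(px,z,C):
    _,f,cx,cy,T=C;px=np.atleast_2d(px).astype(float)
    d=np.c_[(px[:,0]-cx)/f,(px[:,1]-cy)/f,np.ones(len(px))]@T[:3,:3].T
    o=T[:3,3];return o+d*((z-o[2])/d[:,2])[:,None]
def proj(P,C):
    _,f,cx,cy,T=C;p=(np.atleast_2d(P)-T[:3,3])@T[:3,:3];return p[:,:2]/p[:,2:]*f+[cx,cy]
E
python3 - <<'E'
from h import *
A=cam("scene");B=cam("side")
print("br",onz([266,185],15,A),onz([314,201],15,B))
sc=lambda p:np.array(p)/1.5+[150,110]
print("base corners scene",onz(sc([[118,208],[212,325],[340,240]]),18,A).round())
print("side",onz((np.array([[424-390,210],[532-390,277],[617-390,190]])/1.5+[150,110]),18,B).round())
print("stop top", onz(sc([224,264]),56,A).round(),onz(np.array([461-390,192])/1.5+[150,110],56,B).round())
E
```

```text
br [[ 492.62428491 -154.19657071   15.        ]] [[ 486.10556008 -139.20588186   15.        ]]
base corners scene [[713.  23.  18.]
 [704. 297.  18.]
 [440. 278.  18.]]
side [[695. 296.  18.]
 [427. 287.  18.]
 [427.  18.  18.]]
stop top [[646. 240.  56.]] [[644. 239.  56.]]
```

{"fn": "servo_tool", "kwargs": {"dp": [[0.034, 0.046, 0], [0.034, 0.046, 0], [0.034, 0.046, 0], [0.034, 0.046, 0], [0.034, 0.046, 0]], "turn": [[0, 0, 0.15], [0, 0, 0.15], [0, 0, 0.15], [0, 0, 0.15], [0, 0, 0.15]], "fingers": [0.06, 0.06, 0.06, 0.06, 0.06]}}

```text
clock: 1.48
position: [358.9, -362.8, 249.5]
ee_rot: [-0.51, 0.86, -0.001, 0.0]
contact_force: [1.5, -0.6, -0.2]
gripper_width: 59.7
```

{"fn": "servo_tool", "kwargs": {"dp": [[0.03, 0.045, 0], [0.03, 0.045, 0], [0.03, 0.045, 0], [0.03, 0.045, 0], [0.03, 0.045, 0]], "turn": [[0, 0, 0.13], [0, 0, 0.13], [0, 0, 0.13], [0, 0, 0.1], [0, 0, 0.1]], "fingers": [0.06, 0.06, 0.06, 0.06, 0.06]}}

```text
clock: 2.1
position: [513.5, -129.5, 251.5]
ee_rot: [0.745, -0.667, 0.003, -0.002]
contact_force: [-0.0, -0.6, 0.0]
gripper_width: 59.9
```

{"fn": "servo_tool", "kwargs": {"dp": [[-0.01, -0.03, 0], [-0.01, -0.025, 0], [0, 0, 0], [0, 0, 0], [0, 0, 0]], "turn": [[0, 0, 0], [0, 0, 0], [0, 0, 0], [0, 0, 0], [0, 0, 0]], "fingers": [0.06, 0.06, 0.06, 0.06, 0.06]}}

```text
clock: 2.72
position: [496.8, -179.6, 251.7]
ee_rot: [0.749, -0.662, 0.003, -0.002]
contact_force: [0.2, -0.4, -0.6]
gripper_width: 60.0
```

```bash
python3 - <<'E'
from h import *
C=cam("wrist");cv2.imwrite("pics/w1.png",C[0][:,:,::-1]);np.save("w1T.npy",C[4])
r=regions_of("bracket","wrist")
print([(d["box"],round(d["score"],2)) for d in r])
for d in r:
    m=d["region"].astype(np.uint8);c,_=cv2.findContours(m,0,2);h=max(c,key=cv2.contourArea)
    print(cv2.approxPolyDP(cv2.convexHull(h),6,True)[:,0].tolist(), C[0][d["region"]].mean(0))
print(read_state()["position"],read_state()["ee_rot"])
E
```

```text
[([439.5, 0.0, 80.0, 73.4], 0.98), ([245.0, 150.5, 82.4, 90.9], 0.9), ([343.8, 278.7, 88.7, 33.8], 0.61)]
[[520, 0], [502, 71], [436, 66], [448, 0]] [114.83457137  18.45753865  16.66833969]
[[297, 153], [327, 219], [275, 242], [243, 179]] [86.1814346  95.75172107 67.26893182]
[[405, 278], [431, 297]] [118.42424242  61.90358127  22.52892562]
[ 496.79056344 -179.58235605  251.63228368] [ 0.74948757 -0.6620046   0.00346848 -0.00250402]
```

View pics/w1.png

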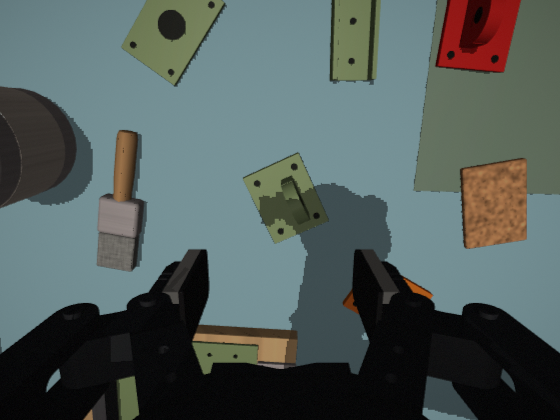

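The green bracket is at about (287,198) px, with its lug on the right (robot) side and its toe edge (243,179)–(275,242) facing away. The orange one is under the right finger and the red one is top right. Next I compute the pose.

```bash
python3 - <<'E'
from h import *
from scipy.optimize import least_squares
C=cam("wrist");r=[d for d in regions_of("bracket","wrist")]
r=min(r,key=lambda d:abs(d["box"][0]-245))
h=max(cv2.findContours(r["region"].astype(np.uint8),0,1)[0],key=cv2.contourArea)
box=cv2.boxPoints(cv2.minAreaRect(h));print(box)
P=onz(box,8,C);print(P.round(1))
for i in range(4):print(np.linalg.norm(P[i]-P[i-1]).round(1),np.degrees(np.arctan2(*(P[i]-P[i-1])[1::-1])).round(1))
# silhouette fit: foot box hull
def sil(p):
    c,s=np.cos(p[2]),np.sin(p[2])
    L=np.array([[x,y,z] for x in(-22,42) for y in(-40,40) for z in(0,8)])
    W=L@np.array([[c,-s,0],[s,c,0],[0,0,1]]).T+[p[0],p[1],0]
    return cv2.convexHull(proj(W,C).astype(np.float32))
pts=h[:,0].astype(float)
f=lambda p:[cv2.pointPolygonTest(sil(p),tuple(q),True) for q in pts]
ctr=P.mean(0)
for y0 in(-.6,-.45,.3):
    q=least_squares(f,[ctr[0]-9,ctr[1],y0],loss="soft_l1",x_scale=[10,10,.1],diff_step=1e-3);print(q.x,q.cost)
p=q.x
print(proj([[p[0],p[1],38]],C))
s=read_state();print(s["position"],np.degrees(R.from_quat(s["ee_rot"]).as_euler("ZYX")),R.from_quat(s["ee_rot"]).as_matrix().round(3))
E
```

```text
[[241.9057  177.1698 ]
 [297.50995 150.75778]
 [330.18103 219.539  ]
 [274.57678 245.95102]]
[[ 537.7 -167.     8. ]
 [ 484.2 -201.2    8. ]
 [ 439.6 -132.7    8. ]
 [ 495.   -95.2    8. ]]
83.5 -59.3
63.5 -147.4
81.7 123.0
66.9 34.1
[ 481.99447717 -142.28877666   -0.70012989] 1195.605964621848
[ 481.99486203 -142.28755401   -0.70020211] 1195.6060909367188
[ 480.8362877  -154.05913966    0.55820389] 38.33547932373483
[[295.52568057 203.45832138]]
[ 496.73318826 -179.64771641  251.56048478] [-8.29115633e+01 -1.06136979e-01 -1.79533218e+02] [[ 0.123 -0.992  0.008]
 [-0.992 -0.123 -0.001]
 [ 0.002 -0.008 -1.   ]]
```

{"fn": "servo_tool", "kwargs": {"dp": [[-0.008, 0.013, -0.03], [-0.008, 0.0125, -0.03], [0, 0, -0.03], [0, 0, -0.02], [0, 0, 0]], "turn": [[0, 0.008, 0.15], [0, 0, 0.15], [0, 0, 0.134], [0, 0, 0], [0, 0, 0]], "fingers": [0.045, 0.045, 0.045, 0.045, 0.045]}}

```text
clock: 3.55
position: [481.1, -153.0, 139.9]
ee_rot: [0.878, -0.478, 0.001, -0.001]
contact_force: [0.1, -0.0, -0.1]
gripper_width: 44.7
```

```bash
python3 - <<'E'
from h import *
s=read_state();M=R.from_quat(s["ee_rot"]).as_matrix();print(s["position"],M.round(3),np.degrees(np.arctan2(*M[1::-1,1])))
C=cam("wrist");im=C[0][:,:,::-1].copy()
for yaw,col in((0.558,(0,0,255)),):
    p=[480.8,-154.1,yaw];c,sn=np.cos(yaw),np.sin(yaw)
    L=np.array([[-22,-40,8],[42,-40,8],[42,40,8],[-22,40,8],[-6,-22,30],[6,-22,30],[6,22,30],[-6,22,30],[-6,0,52],[6,0,52]],float)
    W=L@np.array([[c,-sn,0],[sn,c,0],[0,0,1]]).T+[p[0],p[1],0]
    for q in proj(W,C):cv2.circle(im,tuple(int(v) for v in q.round()),2,col,-1)
cv2.imwrite("pics/w2.png",im)
E
```

```text
[ 481.06856704 -152.9623466   139.89632843] [[ 0.542 -0.84   0.004]
 [-0.84  -0.542  0.001]
 [ 0.001 -0.004 -1.   ]] -147.14649764250316
```

View pics/w2.png

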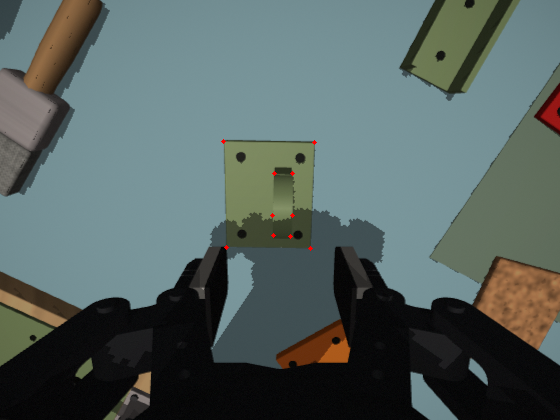

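{"fn": "servo_tool", "kwargs": {"dp": [[0, -0.001, -0.035], [0, 0, -0.035], [0, 0, -0.022], [0, 0, -0.008], [0, 0, 0]], "turn": [[0, 0.004, 0], [0, 0, 0], [0, 0, 0], [0, 0, 0], [0, 0, 0]], "fingers": [0.045, 0.045, 0.035, 0.025, 0.02]}}

```text
clock: 4.22
position: [488.3, -154.6, 45.2]
ee_rot: [0.879, -0.478, 0.008, -0.004]
contact_force: [-0.5, 0.1, -0.4]
gripper_width: 20.0
```

{"fn": "servo_tool", "kwargs": {"dp": [[0, 0, 0], [0, 0, 0], [0, 0, 0], [0, 0, 0], [0, 0, 0]], "turn": [[0, 0, 0], [0, 0, 0], [0, 0, 0], [0, 0, 0], [0, 0, 0]], "fingers": [0.018, 0.016, 0.015, 0.014, 0.013]}}

```text
clock: 4.85
position: [489.9, -154.7, 48.2]
ee_rot: [0.879, -0.477, 0.01, -0.005]
contact_force: [-0.2, -0.4, 0.1]
gripper_width: 13.0
```

```bash
python3 - <<'E'
from h import *
s=read_state();M=R.from_quat(s["ee_rot"]).as_matrix();print(s["position"],M.round(3),s["joints"],s["joint_vel"],s["contact_force"],s["wrist_torque"])
C=cam("wrist");A=cam("side")
im=np.zeros((420,790,3),np.uint8);im[:,:560]=C[0]
q=proj([[488,-154,30]],A)[0].astype(int);c=A[0][q[1]-35:q[1]+35,q[0]-19:q[0]+19]
im[:420,560:788]=cv2.resize(c,(228,420));cv2.imwrite("pics/w3.png",im[:,:,::-1])
s=read_state();print(s["clock"],s["position"])
E
```

```text
[ 489.90137441 -154.72488078   48.21393136] [[ 0.544 -0.839  0.023]
 [-0.839 -0.544 -0.001]
 [ 0.013 -0.019 -1.   ]] [ 0.01104934  0.43749294 -0.52174156  0.00212218 -0.58870078  0.56248303] [ 7.46390870e-04  9.88549690e-05  7.87687857e-04 -3.51970718e-03
 -3.11139971e-04  7.43229306e-04] [-0.18987627 -0.42181721  0.08143401] [-0.08484943  0.15958788  0.02505393]
4.95 [ 489.89285659 -154.71410921   48.15999216]
```

View pics/w3.png

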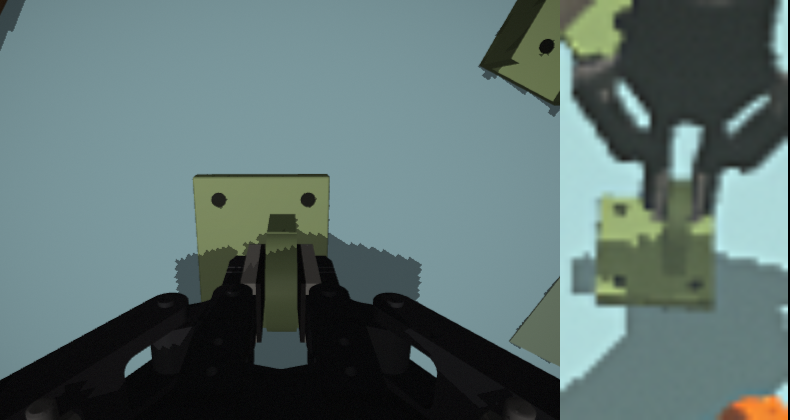

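{"fn": "servo_tool", "kwargs": {"dp": [[-0.0004, 0, -0.003], [-0.0004, 0, -0.003], [-0.0004, 0, -0.003], [-0.0004, 0, -0.002], [-0.0004, 0, -0.001]], "turn": [[0, 0.007, 0], [0, 0.007, 0], [0, 0.007, 0], [0, 0.006, 0], [0, 0.003, 0]], "fingers": [0.0135, 0.0135, 0.0135, 0.0135, 0.0135]}}

```text
clock: 5.58
position: [488.9, -154.6, 35.4]
ee_rot: [0.879, -0.477, -0.003, 0.002]
contact_force: [1.1, 0.4, 1.2]
gripper_width: 13.6
```

{"fn": "servo_tool", "kwargs": {"dp": [[-0.0004, 0, -0.0008], [-0.0004, 0, -0.0008], [-0.0004, 0, -0.0008], [-0.0004, 0, -0.0008], [-0.0004, 0, -0.0008]], "turn": [[0, 0.001, 0], [0, 0.001, 0], [0, 0.001, 0], [0, 0.001, 0], [0, 0.001, 0]], "fingers": [0.0125, 0.0122, 0.0119, 0.0117, 0.0117]}}

```text
clock: 6.2
position: [489.2, -154.5, 34.1]
ee_rot: [0.879, -0.476, -0.003, 0.002]
contact_force: [-0.1, 1.0, 4.2]
gripper_width: 12.1
```

```bash
cat > st.py <<'E'
from h import *
s=read_state();M=R.from_quat(s["ee_rot"]).as_matrix()
print("t",s["clock"],"pos",s["position"].round(2) if hasattr(s["position"],'round') else s["position"],"toolz",M[:,2].round(4),"yang",np.degrees(np.arctan2(-M[1,1],-M[0,1])).round(2),"F",np.round(s["contact_force"],2),"T",np.round(s["wrist_torque"],3),"w",s["gripper_width"])
E
python3 st.py
```

```text
t 6.2 pos [ 489.17 -154.5    34.11] toolz [-0.0066 -0.0016 -1.    ] yang 33.09 F [-0.1   0.99  4.17] T [ 0.428 -0.073  0.028] w 12.099706583345764
```

{"fn": "servo_tool", "kwargs": {"dp": [[0, 0, 0.0005], [0, 0, 0.0005], [0, 0, 0.004], [0, 0, 0.008], [0, 0, 0.008]], "turn": [[0, 0, 0], [0, 0, 0], [0, 0, 0], [0, 0, 0], [0, 0, 0]], "fingers": [0.0117, 0.0116, 0.0116, 0.0116, 0.0116]}}

```text
clock: 6.82
position: [486.5, -154.6, 54.6]
ee_rot: [0.879, -0.477, -0.005, 0.004]
contact_force: [0.3, 0.9, -1.8]
gripper_width: 11.7
```

```bash
python3 st.py
```

```text
t 6.825 pos [ 486.54 -154.56   54.64] toolz [-0.0127 -0.0012 -0.9999] yang 33.02 F [ 0.32  0.88 -1.81] T [-0.011 -0.057 -0.05 ] w 11.67691435496161
```

{"fn": "servo_tool", "kwargs": {"dp": [[0, 0, 0.02], [0, 0, 0.03], [0.015, 0.02, 0.03], [0.02, 0.035, 0.03], [0.02, 0.035, 0.02]], "turn": [[0, -0.006, 0], [0, -0.006, -0.05], [0, 0, -0.1], [0, 0, -0.1], [0, 0, -0.1]], "fingers": [0.0116, 0.0116, 0.0116, 0.0116, 0.0116]}}

```text
clock: 7.45
position: [539.7, -64.3, 190.5]
ee_rot: [0.777, -0.629, -0.001, 0.0]
contact_force: [0.2, 0.2, -1.4]
gripper_width: 11.9
```

{"fn": "servo_tool", "kwargs": {"dp": [[0.02, 0.035, 0.01], [0.02, 0.035, 0], [0.015, 0.03, 0], [0.005, 0.02, 0], [0, 0, 0]], "turn": [[0, 0, -0.1], [0, 0, -0.08], [0, 0, 0], [0, 0, 0], [0, 0, 0]], "fingers": [0.0116, 0.0116, 0.0116, 0.0116, 0.0116]}}

```text
clock: 8.07
position: [601.7, 61.9, 205.8]
ee_rot: [0.716, -0.698, 0.0, -0.003]
contact_force: [-0.1, -0.4, -0.8]
gripper_width: 11.3
```

```bash
python3 st.py; python3 - <<'E'
from h import *
C=cam("wrist");cv2.imwrite("pics/w4.png",C[0][:,:,::-1]);np.save("w4T.npy",C[4])
for n in["stop","fence","bracket"]:
    print(n,[(np.round(d["box"]).tolist(),round(d["score"],2)) for d in search_frame(n,"wrist")][:3])
E
```

```text
t 8.075 pos [601.7   61.88 205.84] toolz [ 0.0043  0.0037 -1.    ] yang 1.45 F [-0.05 -0.43 -0.84] T [-0.071  0.008 -0.061] w 11.293025563752131
stop [([256.0, 344.0, 13.0, 23.0], 0.62)]
fence [([172.0, 140.0, 43.0, 122.0], 0.89)]
bracket [([183.0, 178.0, 150.0, 174.0], 0.77), ([512.0, 1.0, 48.0, 98.0], 0.7)]
```

View pics/w4.png

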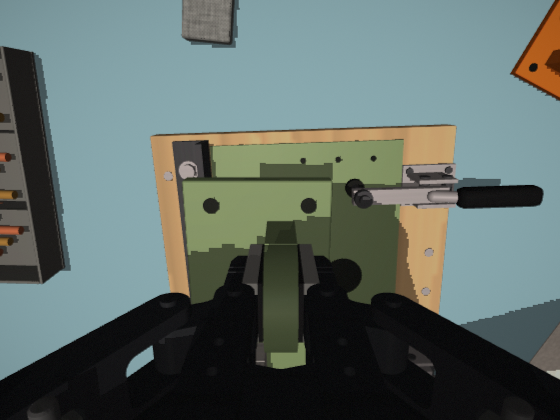

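{"fn": "servo_tool", "kwargs": {"dp": [[0, 0.03, 0], [0, 0.05, 0], [0, 0.055, 0], [0, 0.05, 0], [0, 0.035, 0]], "turn": [[-0.003, 0.004, 0.01], [0, 0, 0], [0, 0, 0], [0, 0, 0], [0, 0, 0]], "fingers": [0.0116, 0.0116, 0.0116, 0.0116, 0.0116]}}

```text
clock: 8.9
position: [600.4, 277.4, 207.0]
ee_rot: [0.714, -0.7, 0.0, 0.0]
contact_force: [0.6, -0.8, -0.6]
gripper_width: 12.0
```

```bash
python3 st.py; python3 - <<'E'
from h import *
C=cam("wrist");cv2.imwrite("pics/w5.png",C[0][:,:,::-1]);np.save("w5T.npy",C[4])
for n in["stop","fence","bracket"]:
    print(n,[(np.round(d["box"]).tolist(),round(d["score"],2)) for d in search_frame(n,"wrist")][:3])
E
```

```text
t 8.9 pos [600.41 277.41 207.03] toolz [-4.e-04 -5.e-04 -1.e+00] yang 1.18 F [ 0.64 -0.75 -0.57] T [-0.046 -0.074 -0.046] w 12.04060908555073
stop [([159.0, 121.0, 108.0, 43.0], 0.59)]
fence [([170.0, 0.0, 56.0, 179.0], 0.66)]
bracket [([183.0, 178.0, 151.0, 172.0], 0.72)]
```

View pics/w5.png

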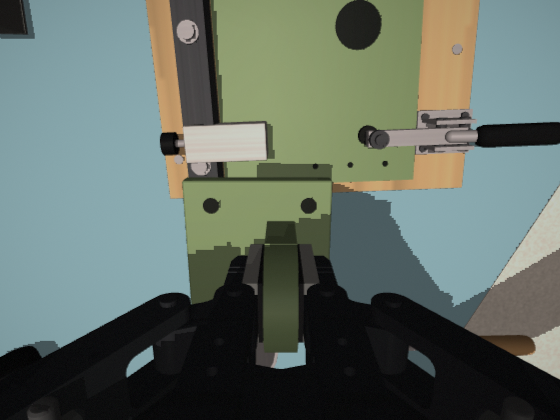

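```bash
python3 - <<'E'
import cv2
a=cv2.imread("pics/w5.png")[0:196,150:346];cv2.imwrite("pics/c5.png",cv2.resize(a,None,fx=3,fy=3,interpolation=0))
E
```

```text
(no output)
```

View pics/c5.png

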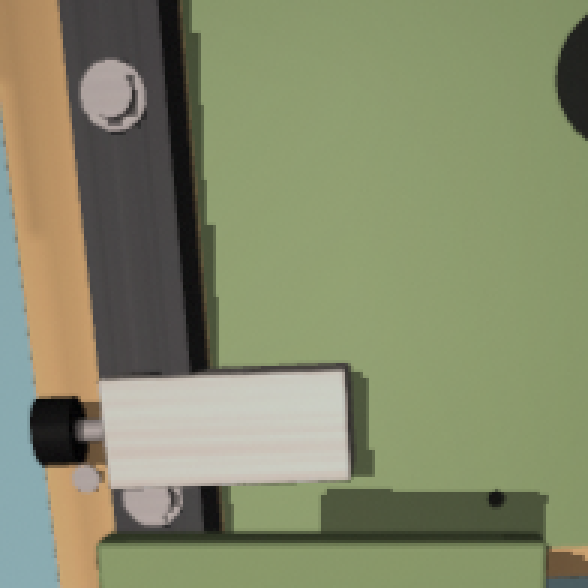

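```bash
python3 - <<'E'
from h import *
C=list(cam("wrist"));c=lambda p:np.array(p,float)/3+[149.7,-.3]
def L(n,p,z,crop=True,C=C):
    W=onz(c(p) if crop else p,z,C);d=W[1]-W[0];print(n,W[:,:2].round(1).tolist(),"ang",np.degrees(np.arctan2(d[1],d[0])).round(2));return W
L("face top48",[[161,0],[191,370]],48)
L("face bot18",[[180,0],[208,370]],18)
L("face bot21",[[180,0],[208,370]],21)
L("stop top-y56",[[104,380],[349,368]],56)
L("stop +y top",[[110,489],[350,481]],56)
L("stop end56",[[349,368],[351,481]],56)
L("stop bot21",[[215,370],[349,364]],21)
L("base +y edge18",[[168,198],[463,186]],18,False)
C4=list(C);C4[4]=np.load("w4T.npy");L("base -y edge18",[[153,136],[455,126]],18,False,C4)
# foot top -y edge, in tool coords
s=read_state();M=R.from_quat(s["ee_rot"]).as_matrix()
W=onz([[184.5,180],[331,179]],s["position"][2]-26.3,C);print("foot top -y edge tool",((W-s["position"])@M).round(1))
print(s["position"])
m=max(regions_of("bracket","wrist"),key=lambda d:d["score"])["region"]
for y in(195,215,235):
    x=np.where(m[y])[0];print(y,x.min(),x.max(),((onz([[x.min()-.5,y],[x.max()+.5,y]],s["position"][2]-26.3,C)-s["position"])@M)[:,:2].round(1).tolist())
E
```

```text
face top48 [[657.3, 140.0], [652.8, 224.9]] ang 93.04
face bot18 [[658.2, 132.7], [653.3, 226.6]] ang 92.97
face bot21 [[657.7, 133.4], [652.8, 226.4]] ang 92.97
stop top-y56 [[673.1, 227.3], [612.2, 223.2]] ang -176.15
stop +y top [[672.9, 254.6], [611.7, 251.4]] ang -176.98
stop end56 [[612.2, 223.2], [611.4, 251.4]] ang 91.55
stop bot21 [[650.9, 226.4], [613.4, 224.0]] ang -176.39
base +y edge18 [[700.7, 293.3], [438.1, 277.2]] ang -176.51
base -y edge18 [[712.5, 25.9], [456.5, 11.3]] ang -176.74
foot top -y edge tool [[ 35.1 -41.1  26.3]
 [ 35.5  21.3  26.4]]
[600.46528487 275.29403052 206.8259097 ]
195 182 331 [[28.5, -42.8], [28.4, 21.8]]
215 185 330 [[19.5, -42.2], [19.4, 21.7]]
235 185 331 [[10.2, -42.8], [10.1, 22.5]]
```

```bash
python3 st.py; python3 - <<'E'
from h import *
C=cam("wrist");print((C[4]-np.load("w5T.npy"))[:3,3].round(2))
a=cv2.imread("pics/w5.png")[:,:,::-1]
x,y=slice(170,300),slice(60,170)
d,_=cv2.phaseCorrelate(a[y,x,1].astype(np.float64),C[0][y,x,1].astype(np.float64));print(d)
E
```

```text
t 9.2 pos [600.6  274.98 206.99] toolz [-8.e-04 -9.e-04 -1.e+00] yang 1.1 F [-0.33 -0.64 -0.82] T [ 0.018  0.005 -0.001] w 12.158682935177533
[ 0.15 -2.38 -0.01]
(0.1531379760500613, 0.21576978290036664)
```

{"fn": "servo_tool", "kwargs": {"dp": [[0.0015, -0.03, 0], [0, -0.045, 0], [0, -0.025, -0.01], [0, -0.009, -0.03], [0, 0, -0.02]], "turn": [[0.001, -0.001, 0.035], [0, 0, 0], [0, 0, 0], [0, 0, 0], [0, 0, 0]], "fingers": [0.0116, 0.0116, 0.0116, 0.0116, 0.0116]}}

```text
clock: 9.88
position: [603.1, 157.2, 148.0]
ee_rot: [0.724, -0.69, 0.001, -0.003]
contact_force: [0.7, -0.1, -0.9]
gripper_width: 11.6
```

{"fn": "servo_tool", "kwargs": {"dp": [[0, 0, -0.02], [0, 0, -0.018], [0, 0, -0.008], [0, 0, 0], [0, 0, 0]], "turn": [[0, 0, 0], [0, 0, 0], [0, 0, 0], [0, 0, 0], [0, 0, 0]], "fingers": [0.0116, 0.0116, 0.0116, 0.0116, 0.0116]}}

```text
clock: 10.5
position: [602.5, 153.0, 98.7]
ee_rot: [0.722, -0.692, 0.001, -0.002]
contact_force: [-0.4, 0.2, -0.6]
gripper_width: 11.7
```

```bash
cat >> st.py <<'E'
K=np.array([652.9,225.8]);t=np.radians(3.1);u=np.array([np.cos(t),np.sin(t)]);v=np.array([-u[1],u[0]])
e=K-42*u-44.8*v-np.array(s["position"])[:2];print("to go u,v",(e@u).round(2),(e@v).round(2),"z above seat",round(s["position"][2]-55.3,2),"Fu,Fv",np.round([s["contact_force"][:2]@u,s["contact_force"][:2]@v],2))
E
python3 st.py
```

```text
t 10.5 pos [602.5  153.    98.72] toolz [ 0.0033  0.0017 -1.    ] yang 2.49 F [-0.37  0.21 -0.58] T [ 0.033  0.022 -0.033] w 11.733498564735696
to go u,v 12.27 25.17 z above seat 43.42 Fu,Fv [-0.35  0.23]
```

{"fn": "servo_tool", "kwargs": {"dp": [[0, 0.006, -0.01], [-0.001, 0.006, -0.01], [0, 0, -0.007], [0, 0, -0.004], [0, 0, 0]], "turn": [[-0.002, 0.003, 0.01], [0, 0, 0], [0, 0, 0], [0, 0, 0], [0, 0, 0]], "fingers": [0.0116, 0.0116, 0.0116, 0.0116, 0.0116]}}

```text
clock: 11.12
position: [601.8, 166.6, 66.5]
ee_rot: [0.726, -0.687, 0.001, -0.001]
contact_force: [0.5, 1.1, -1.5]
gripper_width: 11.5
```

```bash
python3 st.py; python3 - <<'E'
from h import *
A=cam("scene");B=cam("side");P=[[625,200,40]]
im=np.zeros((400,800,3),np.uint8)
for i,C in enumerate((A,B)):
    q=proj(P,C)[0].astype(int);c=C[0][q[1]-40:q[1]+40,q[0]-40:q[0]+40];im[:,400*i:400*i+400]=cv2.resize(c,(400,400),interpolation=2)
cv2.imwrite("pics/p1.png",im[:,:,::-1])
E
```

```text
t 11.125 pos [601.78 166.64  66.5 ] toolz [ 1.9e-03  5.0e-04 -1.0e+00] yang 3.17 F [ 0.47  1.05 -1.51] T [-0.038  0.035  0.026] w 11.516542723291453
to go u,v 12.25 11.51 z above seat 11.2 Fu,Fv [0.53 1.02]
```

View pics/p1.png

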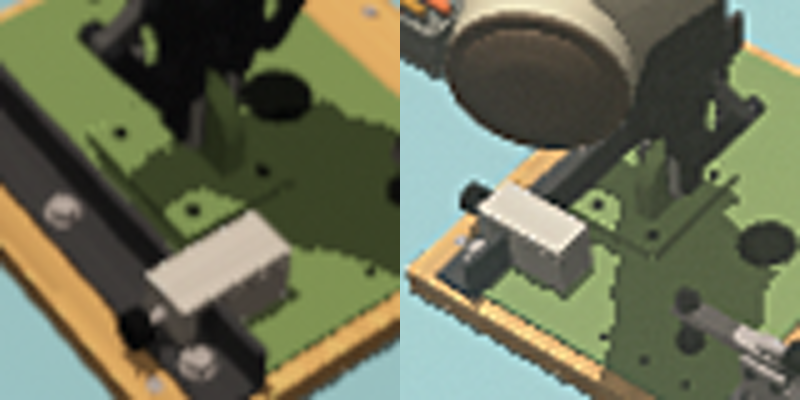

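The bracket hovers level, about 12 mm clear of the fence and the stop, and its sides look parallel to them. I'll close in.

{"fn": "servo_tool", "kwargs": {"dp": [[0.003, 0.003, -0.003], [0.003, 0.003, -0.003], [0.001, 0.001, -0.002], [0, 0, 0], [0, 0, 0]], "turn": [[-0.0005, 0.002, 0], [0, 0, 0], [0, 0, 0], [0, 0, 0], [0, 0, 0]], "fingers": [0.0116, 0.0116, 0.0116, 0.0116, 0.0116]}}

```text
clock: 11.85
position: [610.2, 174.3, 59.1]
ee_rot: [0.726, -0.687, 0.0, -0.001]
contact_force: [-0.2, -0.0, -1.6]
gripper_width: 12.3
```

```bash
python3 st.py
```

```text
t 11.85 pos [610.19 174.26  59.12] toolz [ 0.002   0.0011 -1.    ] yang 3.15 F [-0.21 -0.02 -1.6 ] T [-0.     0.034 -0.044] w 12.27752842631522
to go u,v 3.43 4.35 z above seat 3.82 Fu,Fv [-0.21 -0.01]
```

{"fn": "servo_tool", "kwargs": {"dp": [[0, 0, -0.001], [0, 0, -0.001], [0, 0, -0.001], [0, 0, -0.0005], [0, 0, 0]], "turn": [[-0.001, 0.002, 0], [0, 0, 0], [0, 0, 0], [0, 0, 0], [0, 0, 0]], "fingers": [0.0116, 0.0116, 0.0116, 0.0116, 0.0116]}}

```text
clock: 12.48
position: [610.1, 174.2, 55.6]
ee_rot: [0.726, -0.687, -0.0, -0.0]
contact_force: [0.1, 0.8, -1.3]
gripper_width: 11.9
```

```bash
python3 st.py
```

```text
t 12.475 pos [610.06 174.15  55.57] toolz [-1.e-04  1.e-04 -1.e+00] yang 3.14 F [ 0.14  0.8  -1.26] T [ 0.004  0.025 -0.027] w 11.905429833779811
to go u,v 3.57 4.46 z above seat 0.27 Fu,Fv [0.19 0.79]
```

{"fn": "servo_tool", "kwargs": {"dp": [[0, 0, -0.0004], [0, 0, -0.0003], [0, 0, -0.0003], [0, 0, -0.0003], [0, 0, 0]], "turn": [[0, 0, 0], [0, 0, 0], [0, 0, 0], [0, 0, 0], [0, 0, 0]], "fingers": [0.0116, 0.0116, 0.0116, 0.0116, 0.0116]}}

```text
clock: 13.1
position: [610.2, 174.1, 55.2]
ee_rot: [0.726, -0.687, 0.0, -0.0]
contact_force: [-0.5, -0.6, -1.0]
gripper_width: 12.1
```

```bash
python3 st.py
```

```text
t 13.1 pos [610.19 174.15  55.24] toolz [ 5.e-04  2.e-04 -1.e+00] yang 3.16 F [-0.5 -0.6 -1. ] T [0.028 0.214 0.026] w 12.09266660935614
to go u,v 3.44 4.47 z above seat -0.06 Fu,Fv [-0.53 -0.57]
```

{"fn": "servo_tool", "kwargs": {"dp": [[0, 0, -0.0004], [0, 0, -0.0003], [0, 0, -0.0003], [0, 0, 0], [0, 0, 0]], "turn": [[0, 0, 0], [0, 0, 0], [0, 0, 0], [0, 0, 0], [0, 0, 0]], "fingers": [0.0116, 0.0116, 0.0116, 0.0116, 0.0116]}}

```text
clock: 13.72
position: [610.3, 174.1, 55.1]
ee_rot: [0.726, -0.687, 0.0, -0.0]
contact_force: [-1.2, 0.1, 2.5]
gripper_width: 11.9
```

```bash
python3 st.py
```

```text
t 13.725 pos [610.28 174.11  55.14] toolz [ 9.e-04  1.e-04 -1.e+00] yang 3.19 F [-1.17  0.12  2.53] T [-0.057  0.438  0.05 ] w 11.862497132660973
to go u,v 3.35 4.51 z above seat -0.16 Fu,Fv [-1.16  0.18]
```

{"fn": "servo_tool", "kwargs": {"dp": [[0, 0.0008, 0.0002], [-0.0001, 0.0008, 0], [0, 0.0008, 0], [-0.0001, 0.0007, 0], [0, 0, 0]], "turn": [[0, 0.001, 0], [0, 0, 0], [0, 0, 0], [0, 0, 0], [0, 0, 0]], "fingers": [0.0116, 0.0116, 0.0116, 0.0116, 0.0116]}}

```text
clock: 14.35
position: [610.8, 176.9, 55.2]
ee_rot: [0.726, -0.687, 0.0, -0.0]
contact_force: [-0.1, -1.4, 2.3]
gripper_width: 12.0
```

```bash
python3 st.py
```

```text
t 14.35 pos [610.85 176.87  55.16] toolz [ 1.e-03 -3.e-04 -1.e+00] yang 3.17 F [-0.09 -1.44  2.29] T [-0.267  0.166  0.029] w 11.967762570972168
to go u,v 2.64 1.78 z above seat -0.14 Fu,Fv [-0.17 -1.43]
```

{"fn": "servo_tool", "kwargs": {"dp": [[-0.0001, 0.0005, 0.0001], [-0.0001, 0.0005, 0], [-0.0001, 0.0005, 0], [-0.0001, 0.0003, 0], [-0.0001, 0, 0]], "turn": [[0, 0.001, 0], [0, 0, 0], [0, 0, 0], [0, 0, 0], [0, 0, 0]], "fingers": [0.0116, 0.0116, 0.0116, 0.0116, 0.0116]}}

```text
clock: 14.98
position: [610.6, 179.1, 55.2]
ee_rot: [0.726, -0.687, 0.0, -0.0]
contact_force: [0.8, -0.5, 1.1]
gripper_width: 12.1
```

```bash
python3 st.py
```

```text
t 14.975 pos [610.63 179.1   55.19] toolz [ 7.e-04  2.e-04 -1.e+00] yang 3.17 F [ 0.83 -0.46  1.1 ] T [-0.252 -0.098  0.025] w 12.134130632693335
to go u,v 2.73 -0.45 z above seat -0.11 Fu,Fv [ 0.81 -0.51]
```

{"fn": "servo_tool", "kwargs": {"dp": [[-0.0001, 0.0003, 0], [-0.0001, 0.0003, 0], [-0.0001, 0.0003, 0], [-0.0001, 0.0003, 0], [-0.0001, 0.0003, 0]], "turn": [[0, 0.001, 0], [0, 0, 0], [0, 0, 0], [0, 0, 0], [0, 0, 0]], "fingers": [0.0116, 0.0116, 0.0116, 0.0116, 0.0116]}}

```text
clock: 15.6
position: [610.2, 180.6, 55.2]
ee_rot: [0.726, -0.687, -0.0, 0.0]
contact_force: [1.8, -2.1, 1.1]
gripper_width: 11.8
```

```bash
python3 st.py
```

```text
t 15.6 pos [610.2  180.56  55.2 ] toolz [-1.e-04  1.e-04 -1.e+00] yang 3.16 F [ 1.84 -2.13  1.11] T [-0.685 -0.294 -0.071] w 11.77319523040806
to go u,v 3.08 -1.94 z above seat -0.1 Fu,Fv [ 1.72 -2.23]
```

{"fn": "servo_tool", "kwargs": {"dp": [[0, 0.0002, 0.0001], [0, 0.0002, 0], [0, 0.0002, 0], [0, 0, 0], [0, 0, 0]], "turn": [[0, 0, 0], [0, 0, 0], [0, 0, 0], [0, 0, 0], [0, 0, 0]], "fingers": [0.0116, 0.0116, 0.0116, 0.0116, 0.0116]}}

```text
clock: 16.23
position: [610.2, 180.6, 55.2]
ee_rot: [0.726, -0.687, 0.0, 0.0]
contact_force: [1.4, -1.9, 1.4]
gripper_width: 11.7
```

```bash
python3 st.py
```

```text
t 16.225 pos [610.2  180.58  55.22] toolz [-5.e-04 -6.e-04 -1.e+00] yang 3.15 F [ 1.41 -1.86  1.43] T [-0.603 -0.223 -0.031] w 11.710358515988952
to go u,v 3.08 -1.96 z above seat -0.08 Fu,Fv [ 1.31 -1.94]
```

{"fn": "servo_tool", "kwargs": {"dp": [[0, 0.0004, 0.0001], [0, 0.0006, 0], [0, 0.0006, 0], [0, 0.0006, 0], [0, 0.0006, 0]], "turn": [[0, 0, 0], [0, 0, 0], [0, 0, 0], [0, 0, 0], [0, 0, 0]], "fingers": [0.0116, 0.0116, 0.0116, 0.0116, 0.0116]}}

```text
clock: 16.85
position: [610.2, 180.8, 55.4]
ee_rot: [0.726, -0.688, 0.001, 0.002]
contact_force: [1.0, -4.9, 1.8]
gripper_width: 11.8
```

```bash
python3 st.py
```

```text
t 16.85 pos [610.17 180.81  55.42] toolz [-0.0022 -0.0042 -1.    ] yang 3.09 F [ 0.97 -4.9   1.84] T [-1.365 -0.484 -0.003] w 11.776738735999857
to go u,v 3.1 -2.18 z above seat 0.12 Fu,Fv [ 0.7  -4.95]
```

{"fn": "servo_tool", "kwargs": {"dp": [[0.0004, 0, 0], [0.0006, 0, 0], [0.0006, 0, 0], [0.0006, 0, 0], [0.0004, 0, 0]], "turn": [[0.004, -0.002, 0], [0, 0, 0], [0, 0, 0], [0, 0, 0], [0, 0, 0]], "fingers": [0.0116, 0.0116, 0.0116, 0.0116, 0.0116]}}

```text
clock: 17.48
position: [610.4, 180.6, 55.3]
ee_rot: [0.726, -0.688, -0.001, 0.002]
contact_force: [-1.5, -2.8, 1.9]
gripper_width: 12.2
```

```bash
python3 st.py
```

```text
t 17.475 pos [610.39 180.58  55.32] toolz [-0.0052 -0.0013 -1.    ] yang 3.1 F [-1.54 -2.79  1.93] T [-0.64   0.703 -0.002] w 12.177248267444957
to go u,v 2.9 -1.95 z above seat 0.02 Fu,Fv [-1.69 -2.7 ]
```

{"fn": "servo_tool", "kwargs": {"dp": [[0.0006, 0, 0.0004], [0.0008, 0, 0.0002], [0.0008, 0, 0], [0.0008, 0, 0], [0.0004, 0, 0]], "turn": [[0.001, -0.004, 0], [0, -0.002, 0], [0, -0.001, 0], [0, -0.001, 0], [0, 0, 0]], "fingers": [0.0116, 0.0116, 0.0116, 0.0116, 0.0116]}}

```text
clock: 18.1
position: [612.6, 180.7, 55.2]
ee_rot: [0.726, -0.688, 0.0, 0.0]
contact_force: [-3.1, -2.0, 3.0]
gripper_width: 11.9
```

```bash
python3 st.py
```

```text
t 18.1 pos [612.63 180.69  55.21] toolz [ 3.e-04 -1.e-03 -1.e+00] yang 3.12 F [-3.09 -1.98  3.  ] T [-0.432  0.946  0.171] w 11.909601222825032
to go u,v 0.65 -1.94 z above seat -0.09 Fu,Fv [-3.19 -1.81]
```

{"fn": "servo_tool", "kwargs": {"dp": [[0.0004, 0, 0.0003], [0.0005, 0, 0.0001], [0.0005, 0, 0.0001], [0.0005, 0, 0], [0.0004, 0, 0]], "turn": [[0.001, -0.001, 0], [0, -0.001, 0], [0, -0.001, 0], [0, -0.001, 0], [0, 0, 0]], "fingers": [0.0116, 0.0116, 0.0116, 0.0116, 0.0116]}}

```text
clock: 18.73
position: [613.7, 180.7, 55.2]
ee_rot: [0.726, -0.688, 0.001, -0.0]
contact_force: [-5.9, -1.7, 3.3]
gripper_width: 11.8
```

```bash
python3 st.py
```

```text
t 18.725 pos [613.71 180.69  55.15] toolz [ 1.4e-03 -5.0e-04 -1.0e+00] yang 3.1 F [-5.86 -1.72  3.32] T [-0.202  1.445  0.144] w 11.783093637319332
to go u,v -0.43 -1.88 z above seat -0.15 Fu,Fv [-5.94 -1.4 ]
```

{"fn": "servo_tool", "kwargs": {"dp": [[0.0006, 0, 0.0003], [0.0006, 0, 0.0002], [0.0006, 0, 0.0002], [0.0006, 0, 0.0001], [0.0006, 0, 0.0001]], "turn": [[0, 0.001, 0], [0, 0, 0], [0, 0, 0], [0, 0, 0], [0, 0, 0]], "fingers": [0.0116, 0.0116, 0.0116, 0.0116, 0.0116]}}

```text
clock: 19.35
position: [613.9, 180.7, 55.4]
ee_rot: [0.726, -0.687, -0.001, 0.002]
contact_force: [-5.6, -1.7, 3.4]
gripper_width: 11.8
```

```bash
python3 st.py
```

```text
t 19.35 pos [613.91 180.69  55.39] toolz [-0.0052 -0.0017 -1.    ] yang 3.15 F [-5.61 -1.74  3.42] T [-0.157  1.567  0.137] w 11.794084185346943
to go u,v -0.63 -1.87 z above seat 0.09 Fu,Fv [-5.7  -1.43]
```

{"fn": "servo_tool", "kwargs": {"dp": [[0.0008, 0, 0], [0.0009, 0, 0], [0.0009, 0, 0], [0.0009, 0, 0], [0.0009, 0, 0]], "turn": [[0.001, -0.005, 0], [0, -0.003, 0], [0, -0.003, 0], [0, -0.003, 0], [0, -0.003, 0]], "fingers": [0.0116, 0.0116, 0.0116, 0.0116, 0.0116]}}

```text
clock: 19.98
position: [613.8, 180.6, 55.2]
ee_rot: [0.726, -0.687, 0.002, -0.0]
contact_force: [-6.4, -0.2, 5.0]
gripper_width: 11.6
```

```bash
python3 st.py
```

```text
t 19.975 pos [613.83 180.6   55.15] toolz [ 0.0031 -0.0027 -1.    ] yang 3.16 F [-6.38 -0.19  4.96] T [0.039 1.979 0.17 ] w 11.630556704281027
to go u,v -0.54 -1.78 z above seat -0.15 Fu,Fv [-6.38  0.16]
```

{"fn": "servo_tool", "kwargs": {"dp": [[0.0015, 0.0002, 0.0004], [0.0018, 0.0002, 0.0003], [0.0018, 0.0002, 0.0003], [0.0018, 0.0002, 0.0003], [0.0018, 0.0002, 0.0003]], "turn": [[0.002, 0, 0], [0, -0.002, 0], [0, -0.002, 0], [0, -0.002, 0], [0, -0.002, 0]], "fingers": [0.0116, 0.0116, 0.0116, 0.0116, 0.0116]}}

```text
clock: 20.6
position: [614.1, 180.6, 55.5]
ee_rot: [0.726, -0.688, -0.001, 0.004]
contact_force: [-8.7, -0.7, 4.9]
gripper_width: 11.8
```

```bash
python3 st.py
```

```text
t 20.6 pos [614.06 180.62  55.45] toolz [-0.0069 -0.0056 -1.    ] yang 3.13 F [-8.75 -0.69  4.93] T [0.025 2.32  0.194] w 11.750302622194695
to go u,v -0.78 -1.78 z above seat 0.15 Fu,Fv [-8.77 -0.22]
```

{"fn": "servo_tool", "kwargs": {"dp": [[0.0018, 0.0003, 0], [0.0018, 0.0003, 0.0003], [0.0018, 0.0003, 0.0004], [0.0018, 0.0003, 0.0004], [0.0018, 0.0003, 0.0004]], "turn": [[0.005, -0.008, 0], [0.001, -0.006, 0], [0.001, -0.006, 0], [0.001, -0.006, 0], [0.001, -0.006, 0]], "fingers": [0.0116, 0.0116, 0.0116, 0.0116, 0.0116]}}

```text
clock: 21.22
position: [613.9, 180.6, 55.1]
ee_rot: [0.726, -0.688, 0.003, -0.001]
contact_force: [-8.3, -0.7, 5.6]
gripper_width: 11.8
```

```bash
python3 st.py
```

```text
t 21.225 pos [613.86 180.56  55.13] toolz [ 0.0055 -0.0028 -1.    ] yang 3.09 F [-8.32 -0.69  5.55] T [-0.051  2.415  0.144] w 11.790561788878733
to go u,v -0.57 -1.74 z above seat -0.17 Fu,Fv [-8.34 -0.24]
```

{"fn": "servo_tool", "kwargs": {"dp": [[0.0024, 0.0003, 0.0008], [0.0026, 0.0003, 0.0008], [0.0026, 0.0003, 0.0008], [0.0026, 0.0003, 0.0008], [0.0026, 0.0003, 0.0008]], "turn": [[0.003, 0.001, 0], [0.001, -0.004, 0], [0.001, -0.005, 0], [0.001, -0.005, 0], [0.001, -0.005, 0]], "fingers": [0.0116, 0.0116, 0.0116, 0.0116, 0.0116]}}

```text
clock: 21.85
position: [614.0, 180.6, 55.4]
ee_rot: [0.726, -0.688, -0.0, 0.003]
contact_force: [-9.1, 0.3, 4.5]
gripper_width: 11.6
```

```bash
python3 st.py
```

```text
t 21.85 pos [614.03 180.56  55.37] toolz [-0.004  -0.0035 -1.    ] yang 3.05 F [-9.05  0.27  4.49] T [0.096 2.738 0.183] w 11.622146736330238
to go u,v -0.74 -1.73 z above seat 0.07 Fu,Fv [-9.03  0.76]
```

{"fn": "servo_tool", "kwargs": {"dp": [[0.003, 0.0004, 0.0015], [0.003, 0.0004, 0.0018], [0.003, 0.0004, 0.0018], [0.003, 0.0004, 0.0018], [0.003, 0.0004, 0.0018]], "turn": [[0.003, -0.009, 0.001], [0.001, -0.007, 0], [0.001, -0.007, 0], [0.001, -0.007, 0], [0.001, -0.007, 0]], "fingers": [0.0116, 0.0116, 0.0116, 0.0116, 0.0116]}}

```text
clock: 22.48
position: [614.0, 180.6, 55.3]
ee_rot: [0.725, -0.689, 0.002, 0.002]
contact_force: [-8.4, 0.7, 0.3]
gripper_width: 11.5
```

```bash
python3 st.py
```

```text
t 22.475 pos [614.01 180.59  55.34] toolz [-6.0e-04 -5.2e-03 -1.0e+00] yang 2.94 F [-8.36  0.69  0.33] T [0.255 2.563 0.209] w 11.51384887571204
to go u,v -0.72 -1.76 z above seat 0.04 Fu,Fv [-8.31  1.14]
```

{"fn": "servo_tool", "kwargs": {"dp": [[0.004, 0.0008, 0.0018], [0.0042, 0.0008, 0.0018], [0.0042, 0.0008, 0.0018], [0.0042, 0.0008, 0.0018], [0.0042, 0.0008, 0.0018]], "turn": [[0.005, -0.009, 0.002], [0.002, -0.009, 0.001], [0.002, -0.009, 0.001], [0.002, -0.009, 0.001], [0.002, -0.009, 0.001]], "fingers": [0.0116, 0.0116, 0.0116, 0.0116, 0.0116]}}

```text
clock: 23.1
position: [614.1, 180.6, 55.4]
ee_rot: [0.726, -0.688, 0.001, 0.003]
contact_force: [-11.2, 0.1, 2.2]
gripper_width: 11.4
```

```bash
python3 st.py
```

```text
t 23.1 pos [614.07 180.57  55.4 ] toolz [-0.0027 -0.0064 -1.    ] yang 3.05 F [-11.18   0.09   2.19] T [0.195 3.336 0.185] w 11.415801236797247
to go u,v -0.78 -1.73 z above seat 0.1 Fu,Fv [-11.16   0.7 ]
```

{"fn": "servo_tool", "kwargs": {"dp": [[0.0042, 0.0012, 0.0024], [0.0042, 0.0012, 0.0024], [0.0042, 0.0012, 0.0024], [0.0042, 0.0012, 0.0024], [0.0042, 0.0012, 0.0024]], "turn": [[0.006, -0.012, 0.001], [0.004, -0.01, 0.001], [0.004, -0.01, 0.001], [0.004, -0.01, 0.001], [0.004, -0.01, 0.001]], "fingers": [0.0116, 0.0116, 0.0116, 0.0116, 0.0116]}}

```text
clock: 23.72
position: [614.0, 180.6, 55.3]
ee_rot: [0.726, -0.688, 0.0, 0.001]
contact_force: [-10.2, -0.3, -0.1]
gripper_width: 12.0
```

```bash
python3 st.py; python3 - <<'E'
from h import *
A=cam("scene");B=cam("side");P=[[625,200,35]]
im=np.zeros((400,800,3),np.uint8)
for i,C in enumerate((A,B)):
    q=proj(P,C)[0].astype(int);c=C[0][q[1]-32:q[1]+32,q[0]-32:q[0]+32];im[:,400*i:400*i+400]=cv2.resize(c,(400,400),interpolation=2)
cv2.imwrite("pics/p2.png",im[:,:,::-1])
E
python3 st.py
```

```text
t 23.725 pos [614.04 180.56  55.35] toolz [-1.0e-04 -1.5e-03 -1.0e+00] yang 3.05 F [-10.25  -0.25  -0.09] T [-0.224  2.975  0.244] w 11.953670748246587
to go u,v -0.75 -1.73 z above seat 0.05 Fu,Fv [-10.25   0.3 ]
t 23.825 pos [614.03 180.57  55.36] toolz [-1.0e-04 -1.5e-03 -1.0e+00] yang 3.06 F [-9.9  -0.52  0.05] T [-0.24   2.947  0.18 ] w 11.650650185393134
to go u,v -0.74 -1.73 z above seat 0.06 Fu,Fv [-9.91  0.01]
```

View pics/p2.png

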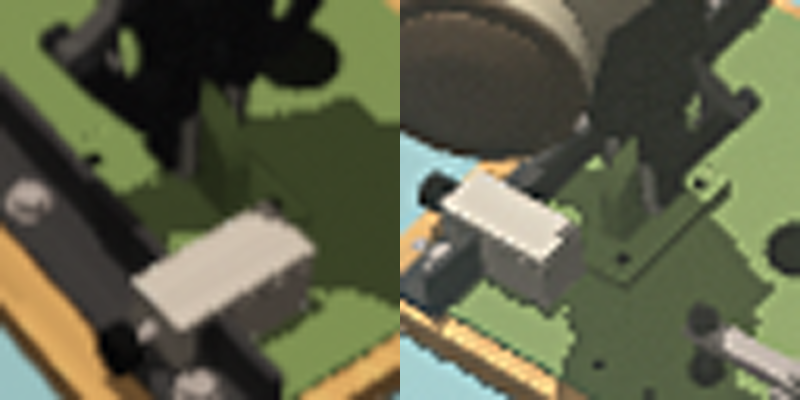

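{"fn": "servo_tool", "kwargs": {"dp": [[0.0042, 0.002, 0.0024], [0.0042, 0.0026, 0.0024], [0.0042, 0.003, 0.0024], [0.0042, 0.003, 0.0024], [0.0042, 0.003, 0.0024]], "turn": [[0.006, -0.01, 0.001], [0.006, -0.01, 0.001], [0.007, -0.01, 0.001], [0.007, -0.01, 0.001], [0.007, -0.01, 0.001]], "fingers": [0.0116, 0.0116, 0.0116, 0.0116, 0.0116]}}

```text
clock: 24.45
position: [614.1, 180.8, 55.4]
ee_rot: [0.726, -0.688, -0.003, 0.0]
contact_force: [-9.3, -5.7, 1.3]
gripper_width: 11.4
```

```bash
python3 st.py
```

```text
t 24.45 pos [614.07 180.77  55.44] toolz [-0.0043  0.0036 -1.    ] yang 3.03 F [-9.3  -5.74  1.25] T [-1.837  2.465  0.244] w 11.443809461532958
to go u,v -0.79 -1.94 z above seat 0.14 Fu,Fv [-9.59 -5.23]
```

{"fn": "servo_tool", "kwargs": {"dp": [[0.0045, 0.0018, 0.0022], [0.0045, 0.0018, 0.0022], [0.0045, 0.0018, 0.0022], [0.0045, 0.0018, 0.0022], [0.0045, 0.0018, 0.0022]], "turn": [[0, -0.013, 0.001], [0.003, -0.011, 0.001], [0.004, -0.011, 0.001], [0.004, -0.011, 0.001], [0.004, -0.011, 0.001]], "fingers": [0.0116, 0.0116, 0.0116, 0.0116, 0.0116]}}

```text
clock: 25.08
position: [614.1, 180.7, 55.4]
ee_rot: [0.725, -0.689, 0.0, 0.001]
contact_force: [-11.2, -1.7, 1.3]
gripper_width: 11.7
```

```bash
python3 st.py
```

```text
t 25.075 pos [614.06 180.66  55.42] toolz [-0.0014 -0.0026 -1.    ] yang 2.95 F [-11.16  -1.71   1.31] T [-0.555  3.151  0.18 ] w 11.653622105098213
to go u,v -0.78 -1.83 z above seat 0.12 Fu,Fv [-11.23  -1.11]
```

The push is steady at about 11 N with almost no bearing down. I'll hold it for over 3 s, letting the clock run with camera calls.

```bash
python3 - <<'E'
from h import *
L=[]
for i in range(80):
    get_image("scene")
    if i%8==0:
        s=read_state();L.append([s["clock"],*s["contact_force"],*s["position"],s["gripper_width"]])
print(np.round(L,2))
E
python3 st.py
```

```text
[[ 25.12 -10.41  -3.28   2.07 614.1  180.66  55.43  11.97]
 [ 25.52  -9.89  -1.36   1.33 614.08 180.68  55.42  11.77]
 [ 25.92 -10.97  -2.63   1.35 614.06 180.67  55.37  11.99]
 [ 26.32 -11.29  -2.96   3.1  614.05 180.67  55.42  11.69]
 [ 26.72 -11.05  -2.81   1.73 614.05 180.66  55.42  11.86]
 [ 27.12 -10.65  -2.62   2.09 614.07 180.68  55.39  11.98]
 [ 27.52 -11.45  -2.16   1.9  614.05 180.69  55.4   11.68]
 [ 27.92 -10.71  -3.01   2.63 614.09 180.71  55.41  12.12]
 [ 28.32 -10.63  -2.34   1.9  614.06 180.7   55.44  12.16]
 [ 28.72 -11.03  -2.51   2.2  614.07 180.67  55.4   11.8 ]]
t 29.075 pos [614.08 180.65  55.41] toolz [-0.0014 -0.0027 -1.    ] yang 2.96 F [-10.7   -2.57   2.94] T [-0.571  3.14   0.23 ] w 11.820486654121229
to go u,v -0.8 -1.82 z above seat 0.11 Fu,Fv [-10.82  -1.99]
```

```bash
python3 -c "
from bench import *
print(job_done())"; python3 st.py
```

```text
the job is handed in; nothing more can be done
None
the job is handed in; nothing more can be done
```

The green bracket is in the jig corner, its toe edge against the fence and its +y end against the stop block. The gripper is still holding it pressed against the fence. I handed the job in at about 29 s of the 69 s allowed.

- **Push:** it held steady for 4 s at about 11 N at the wrist. About 2 N of bearing down on the panel can take up to 2 N off that, so I estimate 9–11 N on the fence.
- **Position:** the tool stayed still to within about 0.1 mm during the hold and was tilted less than 0.2°. I met the stop gently: it blocked further motion at about 5 N. About 2 N was still on it at the end.
- **Grip:** I could not measure the squeeze. The fingers were only told to close to 11.6 mm on the 12 mm lug, and the bracket did not slip.
- **Disagreements:**
    - The stop was about 2 mm and the fence about 0.8 mm further than the camera measurements said, within or close to the stated calibration error. I relied on contact instead.
    - The tool drifted about 8 mm while coming down to grip, so the bracket may have slid slightly on the bench before the pick-up.
- **Not checked:** I took no close picture after the final nudge against the stop. The last one I viewed was just before it and showed the bracket flat in the corner. I did not check the other things again at the end, but no move was made to touch them.

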